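# Lay the tall driver module down on its cradle

### The job

The tall aluminium module stands on end in the foot recess of the blue cradle: tip it over the yellow stop edge with your fingers so that it ends lying flat and lengthwise on the rubber bed, yellow cover up, its foot end still over the recess behind the stop edge. Let it down gently - keep a finger under the falling side instead of letting it drop - and neither lift nor carry it nor squeeze it hard. Leave the other things on the bench where they are and finish with the hand clear.

Things in the scene. Friction and masses are not known exactly. Their poses are not given: they have to be found in the camera images.
- cradle: Blue fixed cradle, 92 mm wide (y), 60 mm high. Origin on the table right under the middle of the yellow stop edge; +x runs from the stop edge along the rubber bed (the way the module must fall), z up. Bed: flat, 60 mm high, x 0 to 100 mm; beyond it the air is open down to the table. Foot recess behind the stop edge: floor 55 mm high, x -48 to 0, y -36 to 36 mm, yellow lips as high as the bed around it.
- stop_edge (a point): middle of the yellow stop edge, a 5 mm step up from recess to bed, 60 mm above the table. Pushed high up towards the bed, the module turns about this edge and balances at about 13 degrees of lean; beyond that it falls by itself (about 10 rad/s if let go). Laid down, it overhangs the bed's far end by 30 to 65 mm.
- module: Tall loose box, aluminium with black ends, yellow cover on its -x face, 40 (x) by 60 (y) by 170 mm (z), 0.3 to 0.55 kg, mass even. Origin at the centre of its foot face, z up its length. Starts upright in the recess, its x along the cradle's x, its bare +x face 2 to 4 mm from the stop edge. Laid down, that face is on the bed, its z along the cradle's +x, its foot face 5 to 40 mm behind the stop edge (it slides back a little as it turns).
- solder_spool: bystander: small yellow solder spool standing on end, 48 mm across, 36 mm high, origin under its centre
- flux_bottle: bystander: slim upright bottle with red cap, 42 mm across, 120 mm high, origin under its centre
- perfboard: bystander: copper-coloured circuit board 100 x 70 mm lying flat, 14 mm high with its parts, origin under its centre
- breadboard: bystander: white breadboard 165 x 55 mm lying flat, 17 mm high with its parts, origin under its centre
- screwdriver: bystander: screwdriver with red handle lying on the table along its x, 200 mm long, handle 26 mm thick, origin under its middle
- screw_jar: bystander: glass jar with black lid, 54 mm across, 60 mm high, origin under its centre
- tip_box: bystander: orange box 50 x 75 x 25 mm, origin under its centre
- module_edge (a point): point on the module: middle of the edge between its foot face and its +x face, the edge about which it turns (20 mm from the module's origin along its x)

How it is judged:
By the outcome, as a careful person would: the job done as asked, in the order asked, and still so for the second after the job is handed in, with the robot touching nothing.
It also fails if it takes over 61 s, if anything falls off the work surface, if the arm or the gripper's body presses on something with over 40 N, if the wrist force passes 120 N, or if a joint passes its speed limit or range.

### The arm

A 7-joint arm with a two-finger parallel gripper is mounted at the origin on the work surface. World frame = base frame: x ahead of the robot, y to its left, z up, the work surface at z = 0. Lengths are in mm, angles in rad, forces in N, time in s.
With the tool pointing down it reaches from about 375 to 925 mm from the base axis. Payload 3.1 kg.
Tool frame: the origin (TCP) lies at the very end of the fingers, on their centre line; the grasp point (between the pads) lies 19 mm behind it; z points along the fingers, y is the line along which they close (so a half turn about z gives the same grasp; the last joint's range is limited). The gripper opens to 85 mm and grips with 20 to 120 N. Pads are 22 mm wide; open, the fingers measure 114 mm over their backs; the gripper's body (76 mm by 85 mm) begins 54 mm behind the grasp point. The pads swing forward as they close: fully open they stand 13 mm farther back than shut.
Start: joints at [1.202, 0.383, 0.044, 1.598, -0.018, 1.161, -0.05], TCP at [173.896, -626.309, 231.269] pointing down, gripper open.
Joint ranges: [-2.61, 2.61], [-0.41, 2.15], [-1.48, 1.57], [0, 2.5], [-1.57, 4.71], [0.05, 1.97], [-2.85, 2.85]. Speed limits (rad/s): [2.79, 2.79, 3.14, 3.14, 3.14, 3.14, 3.14].

### API

Orientations are given as a 3x3 rotation matrix whose columns are the frame's x, y, z axes.
In Python, from rig import state, camera, camera_params, hand_in gives the robot as it stands.
- The arm moves only by the tool jog_arm, never from a script. Its argument "commands" is a list of rows, each a list of 3 entries, a list of its own where there are three numbers: the shift along the tool's x, y, z in mm, then the turn, a rotation vector about the tool's x, y, z in rad, then the closure, from 0 (fully open) to 1 (shut). A call has 1 to 12 rows; each row is the pose to reach, as a shift and turn from the pose commanded when the call began, along the tool's axes at that moment; what a row does not reach only later rows make up. A row lasts 1/10 s, in which the tool goes at most 50 mm and 8.59 degrees, less where a joint would pass 70% of its speed; a pose out of reach is approached as far as the arm can. A call with a gripper value outside its range is refused whole. The fingers move at their own pace and stop on an object; "grip_force" is the grip in N (left out, the last holds). Time passes only in rows, so rows that repeat a pose let the fingers close. It gives the time, the measured TCP pose, the force, the opening and the grip force at its end, in the units of the state.
- state(): the state, without advancing time (a new reading comes with each control period).
- camera(name): name is "scene" or "top" or "wrist"; returns the picture (420x560x3 uint8, blue, green, red); there is no depth.
- camera_params(name): a dict with "K" (3x3 intrinsics, pixels), "R" (3x3) and "t" (3): a world point X has camera coordinates R X + t. Camera axes: x right, y down, z forward; pixel columns grow to the right and rows downward; lengths in mm; the calibration is good to about 2 mm. A picture is of the moment at which its call begins: read the wrist's pose just before it. camera_params takes no time and is no camera call; for the wrist camera it gives the pose at the moment of the call.
- hand_in(): hands the job in; it is judged then, once.
The state is a dict: "clock": time; "qpos": joint angles; "qd": joint speeds; "tau": joint torques, N m; "tcp_pos": TCP position; "tcp_rot": TCP orientation; "contact_force": force on the tool from outside, world axes, zero at the start; "moment": the same for the moment, N m; "finger_gap": finger opening in mm; "finger_force": force on a finger pad.
Only numpy, scipy, OpenCV 4.12 (cv2) and the standard library are available. Lean on these libraries where they do the work, as an engineer would, in place of code of your own. Each camera call takes 0.05 s, during which the arm holds its last target. There are 200 camera calls.

## Working session

There is one attempt and no reset: what is moved stays moved. The work goes in short steps, Python scripts to look and compute and a tool call to move; the robot and the scene stay as the last step left them, time stands still between calls to the robot, and variables do not carry over. Pictures are saved under pics/ and viewed, at most 12 in all, crops included, and the job is handed in when it is done.

Besides the shell and the picture viewer there is one more tool, called after "Call:" as name(argument=value, ...) on one line, values as JSON. jog_arm: Moves the arm, as the interface text tells. Its arguments: {"type":"object","properties":{"commands":{"type":"array","items":{"type":"array"}},"grip_force":{"type":"number"}},"required":["commands"]}

```bash
mkdir -p pics; ls; python3 - <<'E'
from rig import *
import cv2
for n in("scene","top"):
    cv2.imwrite(f"pics/{n}0.png",camera(n)); p=camera_params(n); print(n,p)
s=state();print(s['clock'],s['tcp_pos'],s['tcp_rot'],s['finger_gap'])
E
```

```text
pics
scene {'K': array([[435.34748747,   0.        , 287.07662282],
       [  0.        , 435.34748747, 204.97332934],
       [  0.        ,   0.        ,   1.        ]]), 'R': array([[-0.73658419,  0.67616703, -0.01555235],
       [ 0.48124763,  0.50781398, -0.7145108 ],
       [-0.47523094, -0.53378189, -0.69945153]]), 't': array([ 410.67506083, -184.24332781, 1487.1157757 ])}
top {'K': array([[399.23294885,   0.        , 276.3475566 ],
       [  0.        , 399.23294885, 210.53699077],
       [  0.        ,   0.        ,   1.        ]]), 'R': array([[ 0.01997377, -0.9997676 ,  0.00811135],
       [-0.99667478, -0.02055169, -0.07884803],
       [ 0.0789964 , -0.00650949, -0.99685365]]), 't': array([ -73.68043137,  524.42380199, 1008.46916514])}
0.1 [ 173.6516182  -625.46093346  229.98401968] [[ 9.63537479e-01  2.67572372e-01 -7.42710271e-04]
 [ 2.67573389e-01 -9.63534608e-01  2.35392554e-03]
 [-8.57816105e-05 -2.46682498e-03 -9.99996954e-01]] 85.44954249229075
```

View pics/scene0.png

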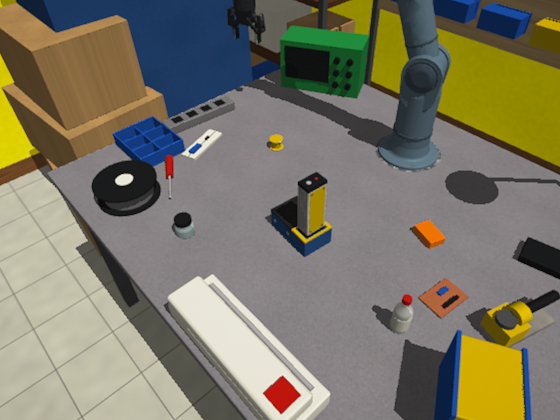

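View pics/top0.png

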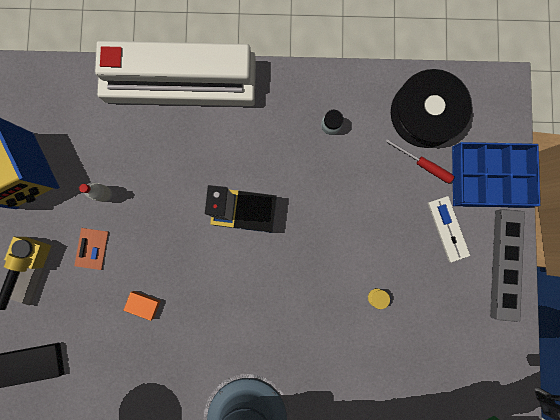

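The module stands near top (216,200); the black bed runs to its right, to (275,212), which is roughly world -y. The yellow lips are at (225,222). The start TCP is at about y=-626, off to the right. Next I'll zoom and measure.

```bash
cat > h.py <<'E'
from rig import *
import cv2, numpy as np
def ray(n,uv,z,p=None):
    p=p or camera_params(n); R,t,K=p['R'],p['t'],p['K']
    uv=np.atleast_2d(uv).astype(float); c=-R.T@t
    d=(R.T@np.linalg.inv(K)@np.c_[uv,np.ones(len(uv))].T).T
    return c+d*((z-c[2])/d[:,2])[:,None]
def proj(n,X,p=None):
    p=p or camera_params(n); x=(p['K']@(p['R']@np.atleast_2d(X).T+p['t'][:,None])).T
    return x[:,:2]/x[:,2:]
E
python3 - <<'E'
from h import *
a=cv2.imread('pics/top0.png')[170:245,190:300]; b=cv2.imread('pics/scene0.png')[160:260,260:345]
im=np.zeros((500,790,3),np.uint8)
A=cv2.resize(a,None,fx=4,fy=4,interpolation=0); B=cv2.resize(b,None,fx=4,fy=4,interpolation=0)
im[:300,:440]=A; im[:400,445:785]=B
cv2.imwrite('pics/crop.png',im)
for u,z in (((207,186),225),((228,188),225),((227,213),225),((206,212),225),((237,191),60),((277,195),60),((275,228),60),((234,224),60),((233,226),60)): print(u,z,ray('top',u,z).round()[0])
E
```

```text
(207, 186) 225 [558.  83. 225.]
(228, 188) 225 [554.  39. 225.]
(227, 213) 225 [502.  40. 225.]
(206, 212) 225 [504.  83. 225.]
(237, 191) 60 [569.  36.  60.]
(277, 195) 60 [562. -64.  60.]
(275, 228) 60 [479. -60.  60.]
(234, 224) 60 [487.  41.  60.]
(233, 226) 60 [482.  44.  60.]
```

View pics/crop.png

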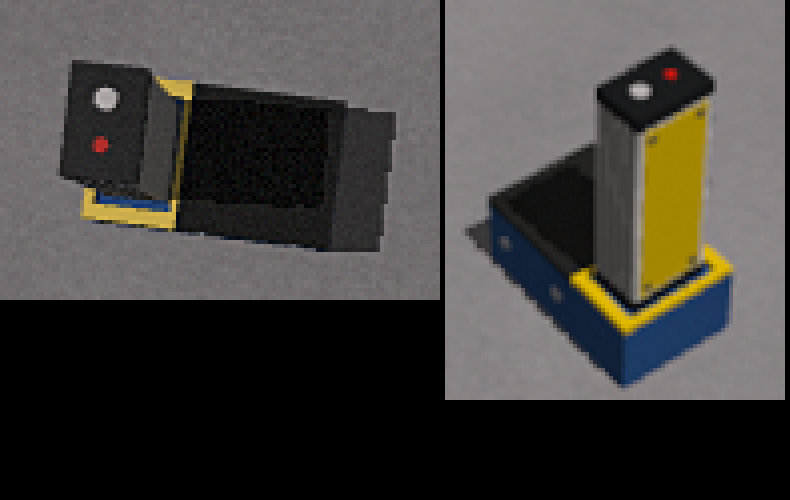

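The crop shows the top-face corners at top px (208,185), (227.8,187), (225.3,216.5), (205,214.5). The bed corners are (238,190.5), (276.2,195.2), (272.5,232.5), (234,227.5), with the yellow stop edge at the left side.

```bash
python3 - <<'E'
from h import *
m=ray('top',[(208,185),(227.8,187),(225.3,216.5),(205,214.5)],225)
b=ray('top',[(238,190.5),(276.2,195.2),(272.5,232.5),(234,227.5)],60)
print(m.round(),m.mean(0)); print(b.round(),b.mean(0))
n=lambda v:np.linalg.norm(v)
print([n(m[i]-m[i-1]).round(1) for i in range(4)],[n(b[i]-b[i-1]).round(1) for i in range(4)])
for q in(m,b):
  for i,j in((0,1),(3,2),(0,3),(1,2)): d=q[j]-q[i]; print(np.degrees(np.arctan2(d[1],d[0])).round(1))
s=ray('scene',[(304.5-0,178+0)],225)
# scene top corners from crop: (597,90),(672,48),(713,85),(640,130)
c=[(260+(x-445)/4,160+y/4) for x,y in((597,90),(672,48),(713,85),(640,130))]
q=ray('scene',c,225);print(q.round(),q.mean(0))
E
```

```text
[[560.  81. 225.]
 [557.  40. 225.]
 [495.  43. 225.]
 [498.  85. 225.]] [527.4803735   62.37339875 225.        ]
[[571.  34.  60.]
 [561. -62.  60.]
 [468. -54.  60.]
 [479.  41.  60.]] [519.60340857 -10.34052924  60.        ]
[np.float64(61.6), np.float64(41.3), np.float64(61.5), np.float64(42.0)] [np.float64(92.5), np.float64(95.8), np.float64(93.1), np.float64(95.9)]
-94.6
-94.5
176.2
176.9
-95.9
-96.2
175.5
175.5
[[558.  45. 225.]
 [498.  48. 225.]
 [505.  89. 225.]
 [564.  87. 225.]] [531.40335534  67.27509658 225.        ]
```

Call:
jog_arm(commands=[[[449,-338,-40],[0,0,0.358],0],[[449,-338,-40],[0,0,0.358],0],[[449,-338,-40],[0,0,0.358],0],[[449,-338,-40],[0,0,0.358],0],[[449,-338,-40],[0,0,0.358],0],[[449,-338,-40],[0,0,0.358],0],[[449,-338,-40],[0,0,0.358],0],[[449,-338,-40],[0,0,0.358],0],[[449,-338,-40],[0,0,0.358],0],[[449,-338,-40],[0,0,0.358],0],[[449,-338,-40],[0,0,0.358],0],[[449,-338,-40],[0,0,0.358],0]])

```text
clock: 1.3
tcp_pos: [519.6, -172.9, 271.6]
tcp_rot: [[0.997, -0.077, 0.002], [-0.077, -0.997, 0.004], [0.002, -0.004, -1.0]]
contact_force: [-0.4, 0.2, 0.4]
finger_gap: 85.4
finger_force: 0.0
```

Call:
jog_arm(commands=[[[0,80,0],[0.15,0,0],0.3],[[0,80,0],[0.3,0,0],0.3],[[0,80,20],[0.45,0,0],0.3],[[0,80,40],[0.6,0,0],0.3],[[0,80,50],[0.75,0,0],0.3],[[0,80,60],[0.9,0,0],0.3],[[0,80,70],[1.05,0,0],0.3],[[0,80,80],[1.2,0,0],0.3],[[0,80,90],[1.35,0,0],0.3],[[0,80,100],[1.5,0,0],0.3],[[0,80,100],[1.57,0,0],0.3],[[0,80,100],[1.57,0,0],0.3]])

```text
clock: 2.5
tcp_pos: [506.9, -260.0, 166.2]
tcp_rot: [[0.996, -0.008, 0.089], [-0.089, 0.006, 0.996], [-0.008, -1.0, 0.005]]
contact_force: [-0.5, -0.2, 0.3]
finger_gap: 59.5
finger_force: 0.0
```

```bash
python3 - <<'E'
from rig import state
s=state();print(s['qpos'],s['tcp_pos'],s['finger_gap'])
E
```

```text
[ 1.04619125  1.06834822 -0.33229751  1.38221567 -0.79125799  1.89551175
 -0.71287886] [ 506.85268572 -260.00562535  166.15351272] 59.53796561004977
```

Call:
jog_arm(commands=[[[-5,20,40],[0,0,0],0.3],[[-5,40,80],[0,0,0],0.3],[[-5,60,110],[0,0,0],0.3],[[-5,76,150],[0,0,0],0.3],[[-5,80,160],[0,0,0],0.3],[[-5,80,160],[0,0,0],0.3]])

```text
clock: 3.1
tcp_pos: [518.1, -98.0, 92.4]
tcp_rot: [[0.997, 0.001, 0.083], [-0.083, -0.0, 0.997], [0.001, -1.0, -0.0]]
contact_force: [1.0, 0.3, -0.3]
finger_gap: 59.8
finger_force: 0.0
```

```bash
python3 - <<'E'
from h import *
s=state();print(s['qpos'],s['tcp_pos'],s['tcp_rot'])
p=camera_params('wrist');im=camera('wrist');cv2.imwrite('pics/w1.png',im);cv2.imwrite('pics/s1.png',camera('scene'))
E
```

```text
[ 0.94384991  1.08842583 -0.38713944  1.6313698  -0.82842729  1.60953426
 -0.558514  ] [518.06263334 -98.04348677  92.37578314] [[ 9.96557442e-01  9.04175574e-04  8.29002278e-02]
 [-8.29000349e-02 -2.48826101e-04  9.96557837e-01]
 [ 9.21690994e-04 -9.99999560e-01 -1.73013317e-04]]
```

View pics/s1.png

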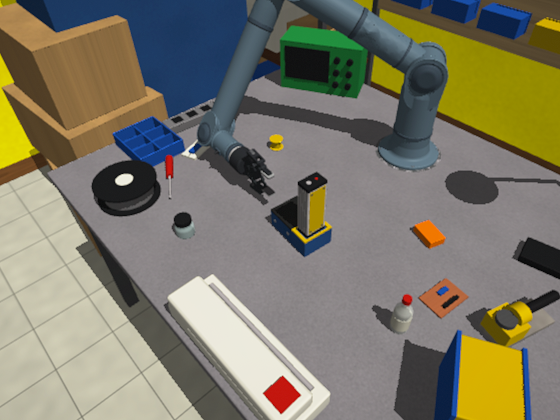

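View pics/w1.png

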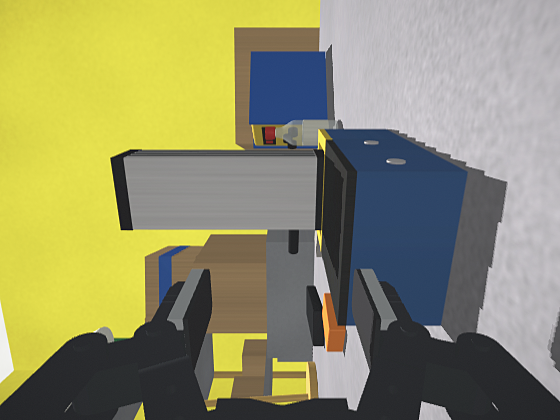

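Final pose is reachable, and the hand is at scene (250,170), clear of everything. The wrist view shows the module's bare face, about u 112–318 and v 150–229, beyond the bed whose near-end top edge is at about u 355. I'll check lateral alignment and height.

```bash
python3 - <<'E'
from h import *
p=camera_params('wrist');R,t,K=p['R'],p['t'],p['K'];c=-R.T@t
d=np.array([np.cos(np.radians(-95)),np.sin(np.radians(-95)),0])
print('cam',c.round())
def cast(uv,P0,n):
    v=R.T@np.linalg.inv(K)@np.array([*uv,1.]);return c+v*(n@(P0-c)/(n@v))
P0=np.array([526.5,43,0])
for uv in((112,158),(122,230),(316,150),(318,229)):print('face',cast(uv,P0,d).round(1))
e=np.array([519,-60,0.])
for uv in((328,133),(356,325),(352,168),(465,171)):print('bedend',cast(uv,e,d).round(1))
E
```

```text
cam [ 587. -252.   93.]
face [556.9  40.3 224.9]
face [496.4  45.6 225.2]
face [563.5  39.8  64.9]
face [497.4  45.5  61.1]
bedend [580.2 -65.4  69.3]
bedend [468.7 -55.6  48. ]
bedend [562.7 -63.8  56.3]
bedend [561.2 -63.7  -1.7]
```

Call:
jog_arm(commands=[[[0,-10,-40],[0,0,0],0.28],[[0,-20,-80],[0,0,0],0.28],[[0,-40,-120],[0,0,0],0.28],[[0,-70,-150],[-0.14,0,0],0.28],[[0,-100,-150],[-0.28,0,0],0.28],[[0,-130,-140],[-0.42,0,0],0.28],[[0,-160,-130],[-0.57,0,0],0.28],[[0,-190,-120],[-0.72,0,0],0.28],[[0,-220,-100],[-0.87,0,0],0.28],[[0,-240,-80],[-1.02,0,0],0.28],[[0,-240,-60],[-1.17,0,0],0.28],[[0,-240,-60],[-1.31,0,0],0.28]])

```text
clock: 4.4
tcp_pos: [514.6, -158.3, 337.2]
tcp_rot: [[0.996, -0.08, 0.031], [-0.085, -0.965, 0.248], [0.01, -0.249, -0.968]]
contact_force: [0.8, 0.8, -0.9]
finger_gap: 61.3
finger_force: 0.0
```

Call:
jog_arm(commands=[[[0,-40,15],[-0.12,0,0],0.28],[[-1,-80,30],[-0.25,0,0],0.28],[[-2,-120,45],[-0.25,0,0],0.28],[[-3,-160,65],[-0.25,0,0],0.28],[[-5,-205,91],[-0.25,0,0],0.28],[[-5,-205,91],[-0.25,0,0],0.28],[[-5,-205,91],[-0.25,0,0],0.28]])

```text
clock: 5.1
tcp_pos: [527.5, 61.8, 297.6]
tcp_rot: [[0.996, -0.085, 0.003], [-0.085, -0.996, 0.01], [0.002, -0.01, -1.0]]
contact_force: [0.6, -0.9, 0.0]
finger_gap: 62.0
finger_force: 0.0
```

```bash
python3 - <<'E'
from h import *
s=state();print(s['tcp_pos'],s['tcp_rot'].round(4),s['finger_gap'],s['contact_force'])
p=camera_params('wrist');print(p);cv2.imwrite('pics/w2.png',camera('wrist'))
E
```

```text
[527.53103676  61.76300611 297.58925918] [[ 0.9963 -0.0853  0.0031]
 [-0.0854 -0.9963  0.0095]
 [ 0.0023 -0.0098 -0.9999]] 61.97837641668419 [ 0.57819178 -0.93337365  0.02554738]
{'K': array([[370.19529421,   0.        , 281.52657657],
       [  0.        , 370.19529421, 207.78648426],
       [  0.        ,   0.        ,   1.        ]]), 'R': array([[-0.08530311, -0.99630777, -0.009706  ],
       [-0.94596853,  0.07792677,  0.3147554 ],
       [-0.31283689,  0.03603118, -0.94912319]]), 't': array([108.68493661, 431.8992546 , 606.49939468])}
```

View pics/w2.png

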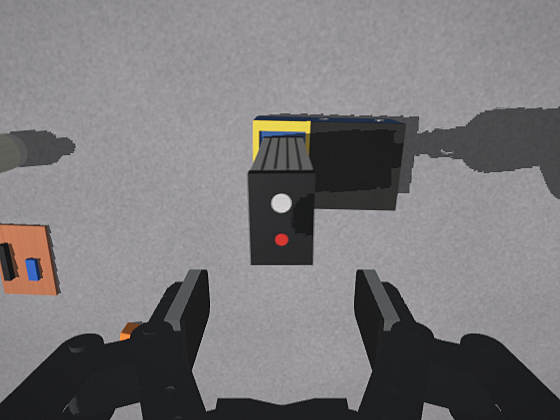

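The module top is at px (248..314, 171..265), centred at u≈281.5 between the fingers, which is well aligned.

```bash
python3 - <<'E'
from h import *
q=ray('wrist',[(248,171),(314,171),(313.5,265),(251,265)],225);print(q.round(1),q.mean(0))
s=ray('wrist',[(311,150),(405,124),(396,210)],60);print(s.round(1))
E
```

```text
[[561.6  76.5 225. ]
 [558.1  37.5 225. ]
 [496.3  41.6 225. ]
 [499.7  81.9 225. ]] [528.92183794  59.37178482 225.        ]
[[542.4  29.3  60. ]
 [560.2 -66.5  60. ]
 [469.4 -58.2  60. ]]
```

Call:
jog_arm(commands=[[[0,1,30],[-0.01,0,0],0.28],[[0,1,60],[-0.01,0,0],0.28],[[0,1,85],[-0.01,0,0],0.28],[[0,2,105],[-0.01,0,0],0.28],[[0,2,122],[-0.01,0,0],0.28],[[0,2,122],[-0.01,0,0],0.28],[[0,2,122],[-0.01,0,0],0.34],[[0,2,122],[-0.01,0,0],0.4],[[0,2,122],[-0.01,0,0],0.44],[[0,2,122],[-0.01,0,0],0.44],[[0,2,122],[-0.01,0,0],0.44],[[0,2,122],[-0.01,0,0],0.44]], grip_force=20)

```text
clock: 6.35
tcp_pos: [527.2, 60.4, 174.2]
tcp_rot: [[0.996, -0.087, 0.0], [-0.087, -0.996, -0.0], [0.0, 0.0, -1.0]]
contact_force: [0.1, 0.1, -0.3]
finger_gap: 47.9
finger_force: 0.0
```

```bash
python3 - <<'E'
from h import *
s=state();print(s['tcp_pos'],s['tcp_rot'].round(4),s['finger_gap'],s['contact_force'],s['finger_force'])
im=np.vstack([camera('wrist')[:300,130:430],]);b=cv2.resize(camera('scene')[140:260,250:350],None,fx=2.5,fy=2.5)
cv2.imwrite('pics/m3.png',np.hstack([im,b]))
E
```

```text
[527.2088224   60.42215406 174.22692698] [[ 9.962e-01 -8.680e-02  4.000e-04]
 [-8.680e-02 -9.962e-01 -1.000e-04]
 [ 4.000e-04  0.000e+00 -1.000e+00]] 47.925278227507114 [ 0.12447361  0.14845031 -0.33074172] 0.0
```

View pics/m3.png

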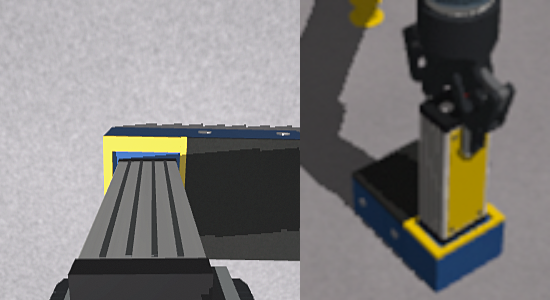

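Call:
jog_arm(commands=[[[0,4,-0.5],[0.025,0,0],0.455],[[0,7.7,-0.9],[0.05,0,0],0.455],[[0,10.6,-1.2],[0.075,0,0],0.455],[[0,13.5,-1.5],[0.1,0,0],0.455],[[0,16.4,-1.7],[0.125,0,0],0.455],[[0,19.3,-1.9],[0.15,0,0],0.455],[[0,22.2,-1.9],[0.175,0,0],0.455],[[0,25.1,-1.9],[0.2,0,0],0.455],[[0,28,-1.8],[0.225,0,0],0.455],[[0,30.9,-1.6],[0.25,0,0],0.455],[[0,33.7,-1.4],[0.275,0,0],0.455],[[0,36.6,-1.1],[0.3,0,0],0.455]])

```text
clock: 7.65
tcp_pos: [523.9, 23.6, 175.0]
tcp_rot: [[0.996, -0.083, 0.026], [-0.087, -0.952, 0.295], [0.0, -0.296, -0.955]]
contact_force: [0.5, 0.1, -0.1]
finger_gap: 46.8
finger_force: 0.1
```

```bash
python3 - <<'E'
from h import *
s=state();print(s['tcp_pos'],s['tcp_rot'].round(4),s['finger_gap'],s['contact_force'],s['finger_force'])
im=camera('wrist')[:300,130:430];b=cv2.resize(camera('scene')[140:260,250:350],None,fx=2.5,fy=2.5)
cv2.imwrite('pics/m4.png',np.hstack([im,b]))
E
```

```text
[523.852264    23.58145058 174.97041018] [[ 0.9962 -0.083   0.0257]
 [-0.0869 -0.9515  0.2951]
 [ 0.     -0.2962 -0.9551]] 46.779139724154184 [ 0.51318445  0.06176521 -0.10788929] 0.06234357599169016
```

View pics/m4.png

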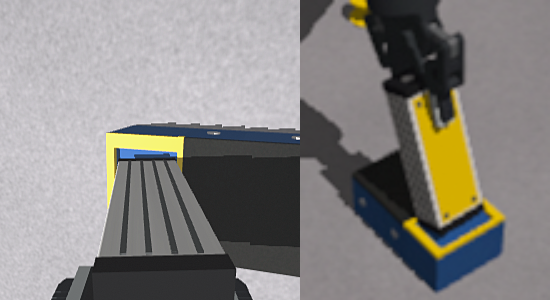

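The module leans about 17° and is caged between the fingers, with negligible forces. I'll continue the same arc about the stop edge.

Call:
jog_arm(commands=[[[0,2.9,-0.5],[0.025,0,0],0.455],[[0,5.7,-0.9],[0.05,0,0],0.455],[[0,8.6,-1.2],[0.075,0,0],0.455],[[0,11.5,-1.5],[0.1,0,0],0.455],[[0,14.4,-1.7],[0.125,0,0],0.455],[[0,17.3,-1.9],[0.15,0,0],0.455],[[0,20.2,-1.9],[0.175,0,0],0.455],[[0,23.1,-1.9],[0.2,0,0],0.455],[[0,26,-1.8],[0.225,0,0],0.455],[[0,28.9,-1.6],[0.25,0,0],0.455],[[0,31.7,-1.4],[0.275,0,0],0.455],[[0,34.6,-1.1],[0.3,0,0],0.455]])

```text
clock: 8.95
tcp_pos: [520.9, -9.6, 165.7]
tcp_rot: [[0.996, -0.072, 0.049], [-0.087, -0.821, 0.564], [-0.0, -0.566, -0.824]]
contact_force: [-0.1, -1.1, -0.7]
finger_gap: 46.7
finger_force: 0.5
```

Call:
jog_arm(commands=[[[0,2.9,-0.5],[0.025,0,0],0.455],[[0,5.7,-0.9],[0.05,0,0],0.455],[[0,8.6,-1.2],[0.075,0,0],0.455],[[0,11.5,-1.5],[0.1,0,0],0.455],[[0,14.4,-1.7],[0.125,0,0],0.455],[[0,17.3,-1.9],[0.15,0,0],0.455],[[0,20.2,-1.9],[0.175,0,0],0.455],[[0,23.1,-1.9],[0.2,0,0],0.455],[[0,26,-1.8],[0.225,0,0],0.455],[[0,28.9,-1.6],[0.25,0,0],0.455],[[0,31.7,-1.4],[0.275,0,0],0.455],[[0,34.6,-1.1],[0.3,0,0],0.455]])

```text
clock: 10.15
tcp_pos: [518.5, -38.7, 147.1]
tcp_rot: [[0.996, -0.054, 0.068], [-0.087, -0.618, 0.782], [0.0, -0.785, -0.62]]
contact_force: [-0.3, -0.4, -1.7]
finger_gap: 46.8
finger_force: 0.8
```

```bash
python3 - <<'E'
from h import *
s=state();print(s['tcp_pos'],s['tcp_rot'].round(4),s['qpos'].round(2),s['finger_gap'],s['contact_force'],s['finger_force'])
im=camera('wrist')[:300,130:430];b=cv2.resize(camera('scene')[140:260,250:350],None,fx=2.5,fy=2.5)
cv2.imwrite('pics/m5.png',np.hstack([im,b]))
E
```

```text
[518.51795782 -38.69049059 147.06795657] [[ 9.962e-01 -5.390e-02  6.840e-02]
 [-8.710e-02 -6.177e-01  7.816e-01]
 [ 1.000e-04 -7.846e-01 -6.200e-01]] [ 0.92  0.58 -0.56  1.89 -0.61  1.14 -0.89] 46.81968441874031 [-0.26129155 -0.36094407 -1.67573414] 0.7705141045153141
```

View pics/m5.png

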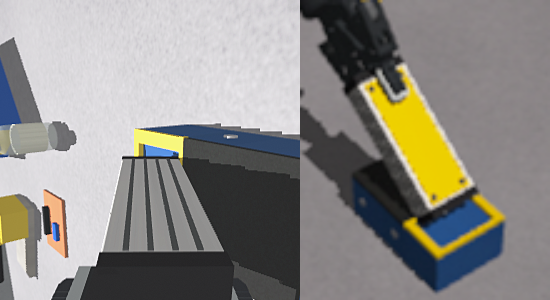

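The lean is about 52° and the module rests softly on the front finger (about 1.7 N). I'll continue the arc; roughly 0.67 rad remains.

Call:
jog_arm(commands=[[[0,2.9,-0.5],[0.025,0,0],0.455],[[0,5.7,-0.9],[0.05,0,0],0.455],[[0,8.6,-1.2],[0.075,0,0],0.455],[[0,11.5,-1.5],[0.1,0,0],0.455],[[0,14.4,-1.7],[0.125,0,0],0.455],[[0,17.3,-1.9],[0.15,0,0],0.455],[[0,20.2,-1.9],[0.175,0,0],0.455],[[0,23.1,-1.9],[0.2,0,0],0.455],[[0,26,-1.8],[0.225,0,0],0.455],[[0,28.9,-1.6],[0.25,0,0],0.455],[[0,31.7,-1.4],[0.275,0,0],0.455],[[0,34.6,-1.1],[0.3,0,0],0.455]])

```text
clock: 11.45
tcp_pos: [516.5, -60.9, 120.6]
tcp_rot: [[0.996, -0.031, 0.081], [-0.087, -0.359, 0.929], [0.0, -0.933, -0.361]]
contact_force: [-0.0, -0.1, -2.8]
finger_gap: 46.7
finger_force: 1.0
```

Call:
jog_arm(commands=[[[0,2.9,-0.5],[0.025,0,0],0.455],[[0,5.7,-0.9],[0.05,0,0],0.455],[[0,8.6,-1.2],[0.075,0,0],0.455],[[0,11.5,-1.5],[0.1,0,0],0.455],[[0,14.4,-1.7],[0.125,0,0],0.455],[[0,17.3,-1.9],[0.15,0,0],0.455],[[0,20.2,-1.9],[0.175,0,0],0.455],[[0,23.1,-1.9],[0.2,0,0],0.455]])

```text
clock: 12.25
tcp_pos: [515.7, -70.9, 99.7]
tcp_rot: [[0.996, -0.015, 0.086], [-0.087, -0.167, 0.982], [0.0, -0.986, -0.168]]
contact_force: [0.8, 0.6, -3.0]
finger_gap: 46.8
finger_force: 1.1
```

```bash
python3 - <<'E'
from h import *
s=state();print(s['tcp_pos'],s['tcp_rot'].round(4),s['finger_gap'],s['contact_force'],s['finger_force'])
E
```

```text
[515.65821771 -70.92613743  99.71907464] [[ 0.9962 -0.0146  0.0858]
 [-0.087  -0.1673  0.982 ]
 [ 0.     -0.9858 -0.168 ]] 46.80532708391761 [ 0.83984067  0.60600073 -2.99369889] 1.1075417697429657
```

Call:
jog_arm(commands=[[[0,2.9,-0.5],[0.025,0,0],0.455],[[0,5.7,-0.9],[0.05,0,0],0.455],[[0,8.6,-1.2],[0.075,0,0],0.455],[[0,11.5,-1.5],[0.1,0,0],0.455],[[0,14.4,-1.9],[0.125,0,0],0.455],[[0,17.3,-2.5],[0.15,0,0],0.455],[[0,19.5,-3],[0.168,0,0],0.455],[[0,19.5,-3],[0.168,0,0],0.455],[[0,19.5,-3],[0.168,0,0],0.455]])

```text
clock: 13.15
tcp_pos: [515.5, -77.4, 81.8]
tcp_rot: [[0.996, 0.001, 0.088], [-0.088, -0.002, 0.996], [0.001, -1.0, -0.002]]
contact_force: [0.8, 0.3, 0.3]
finger_gap: 46.4
finger_force: 0.0
```

```bash
python3 - <<'E'
from h import *
s=state();print(s['tcp_pos'],s['tcp_rot'].round(4),s['finger_gap'],s['contact_force'],s['finger_force'])
im=camera('wrist')[:300,130:430];b=cv2.resize(camera('scene')[140:260,230:330],None,fx=2.5,fy=2.5)
cv2.imwrite('pics/m6.png',np.hstack([im,b]))
E
```

```text
[515.47650354 -77.41804042  81.7917564 ] [[ 9.962e-01  6.000e-04  8.760e-02]
 [-8.760e-02 -2.000e-03  9.962e-01]
 [ 7.000e-04 -1.000e+00 -1.900e-03]] 46.44334986944034 [0.84268916 0.2542715  0.34624565] 0.0
```

View pics/m6.png

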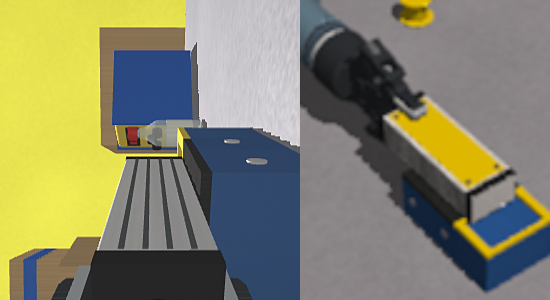

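The module lies flat, yellow cover up, and the finger load is zero. I'll open slightly and back straight out.

Call:
jog_arm(commands=[[[0,0,0],[0,0,0],0.38],[[0,0,0],[0,0,0],0.34],[[0,0,0],[0,0,0],0.34],[[0,0,-12],[0,0,0],0.34],[[0,0,-30],[0,0,0],0.34],[[0,0,-55],[0,0,0],0.34],[[0,-5,-90],[0,0,0],0.34],[[0,-20,-125],[0,0,0],0.34],[[0,-40,-160],[0,0,0],0.34],[[0,-60,-170],[0,0,0],0.34],[[0,-80,-170],[-0.1,0,0],0.34],[[0,-80,-170],[-0.1,0,0],0.34]])

```text
clock: 14.45
tcp_pos: [502.8, -247.9, 167.8]
tcp_rot: [[0.996, -0.0, 0.089], [-0.088, -0.108, 0.99], [0.009, -0.994, -0.108]]
contact_force: [0.1, 0.2, 0.3]
finger_gap: 56.3
finger_force: 0.0
```

```bash
python3 - <<'E'
from h import *
s=state();print(s['tcp_pos'],s['finger_gap'],s['contact_force'])
t=camera('top');b=camera('scene')
cv2.imwrite('pics/m7.png',np.hstack([cv2.resize(t[170:245,190:300],None,fx=3.6,fy=3.6,interpolation=0),cv2.resize(b[150:258,230:360],None,fx=2.5,fy=2.5,interpolation=0)]))
hsv=cv2.cvtColor(t,cv2.COLOR_BGR2HSV)
m=cv2.inRange(hsv,(20,120,100),(35,255,255));m[:170]=0;m[245:]=0;m[:,:190]=0;m[:,300:]=0
n,l,st,c=cv2.connectedComponentsWithStats(m)
for i in range(1,n):
  if st[i,4]>30:
    pts=np.argwhere(l==i)[:,::-1].astype(np.float32);r=cv2.boxPoints(cv2.minAreaRect(pts));print(st[i],ray('top',r,100).round())
E
```

```text
[ 502.80484877 -247.94201594  167.78269457] 56.27030534511869 [0.09442683 0.16675724 0.27362234]
[210 188  28  40 269] [[484.  94. 100.]
 [572.  86. 100.]
 [567.  31. 100.]
 [478.  40. 100.]]
[ 234  197   62   27 1235] [[ 502.   39.  100.]
 [ 552.   35.  100.]
 [ 538. -108.  100.]
 [ 489. -103.  100.]]
```

View pics/m7.png

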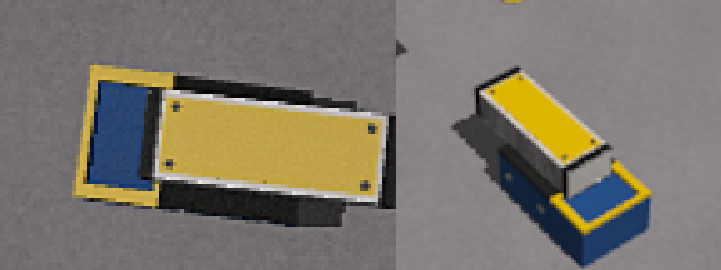

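The module is flat and aligned, cover up. Its foot end (about y=50) is about 13 mm behind the stop edge (y≈37.5), and the hand is clear.

```bash
python3 -c "
from rig import *
print(hand_in())"
```

```text
the job is handed in; nothing more can be done
None
```

The module was tipped over the stop edge with a finger under it throughout; it lies flat on the bed, yellow cover up, its foot about 13 mm behind the edge; the hand is clear and the job is handed in.

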